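# Stand the long sample tube in the balance's holder cup

## Robot

A 6-joint arm with a two-finger parallel gripper is mounted at the origin on the work surface. World frame = base frame: x ahead of the robot, y to its left, z up, the work surface at z = 0. Lengths are in mm, angles in rad, forces in N, time in s.
With the tool pointing down it reaches from about 275 to 850 mm from the base axis. Payload 5.2 kg.
Tool frame: the origin (TCP) lies at the very end of the fingers, on their centre line; the grasp point (between the pads) lies robot.pinch_z behind it (robot.pinch_z is the distance from the TCP to the grasp point, in mm); z points along the fingers, y is the line along which they close (so a half turn about z gives the same grasp; the last joint's range is limited). The gripper opens to 85 mm and grips with 20 to 120 N. Pads are 22 mm wide; open, the fingers measure 114 mm over their backs; the gripper's body (76 mm by 85 mm) begins 54 mm behind the grasp point. The pads swing forward as they close: fully open they stand 13 mm farther back than shut.
Start: joints at [0.973, 0.259, 1.535, -0, 1.348, -0.203], TCP at [211.522, 507.704, 231.31] pointing down, gripper open.
Joint ranges: [-3.14, 3.14], [-0.91, 2.08], [0.19, 2.58], [-1.22, 4.36], [0.22, 2.71], [-3.12, 3.12]. Speed limits (rad/s): [2.57, 2.57, 3.14, 3.14, 3.14, 3.14].

## Interface

Orientations are given as a unit quaternion [x, y, z, w].
In Python, from cell import robot gives the robot as it stands. Calls block until the motion is done:
- robot.move_pose(position, orientation): joint-space move of the TCP to a pose.
- robot.move_linear(position, v=150, rot=None, guard=None): straight line of the TCP; rot=None keeps the orientation; v is the mean speed in mm/s. With guard (N) it stops when the force on the tool has changed by that much, and returns True; else False.
- robot.goto_joints(angles): joint-space move.
- robot.open() and robot.gripper_close(force=None): open the fingers fully, or close them until they stop; force is the grip in N (None keeps the last).
- robot.sleep(seconds).
- robot.ik(position, orientation): joint angles nearest the present ones, or None.
- robot.get_image(name): name is "scene" or "top"; returns a dict with "pixels" (420x560x3 uint8, red, green, blue), "depth" (420x560 float32, mm along the optical axis (not along the pixel's ray), 0 where there is no reading), "mtx" (3x3 intrinsics, pixels), "T" (4x4, takes a point from camera to world coordinates). Camera axes: x right, y up, looking along -z (the intrinsics and any distortion apply to the point x, -y, -z); pixel columns grow to the right and rows downward; lengths in mm; the calibration is good to about 2 mm. A picture is of the moment at which its call begins.
A pose or a line that the arm cannot do raises robot.MotionError and nothing moves.
- robot.job_done(): hands the job in; it is judged then, once.
Trained networks look in a picture, given as the dict that the camera call returned (one of the last four; its "shot" number tells which), for a name from the list of things; names that differ only in an ending like _2 or _b are one class to them, and where a whole thing is asked for, a point or a joint stands for the part that bears it (a point fixed in the world has none). Each returns a list of dicts, best first, with "score" (0 to 1); they miss things now and then, are a little off and sometimes report something else, mostly with a low value. They report only what shows in the picture. A call takes as long as a camera call. They do not tell look-alikes from the thing itself.
- robot.spot_in(query, picture): "extent" ([centre column, centre row, width, height] in pixels, round what is visible of it).
- robot.spot_point(query, picture): "xy" ([column, row] in pixels: a listed point, or the origin of a listed thing).
Readings, each from a call of its own:
- robot.read_t(): time.
- robot.read_q(): joint angles.
- robot.read_joint_velocities(): joint speeds.
- robot.read_joint_efforts(): joint torques, N m.
- robot.read_tcp_pos(): TCP position.
- robot.read_tool_rot(): TCP orientation.
- robot.read_ft_force(): force on the tool from outside, world axes, zero at the start.
- robot.read_wrist_torque(): the same for the moment, N m.
- robot.read_opening(): opening from 0.0 (shut) to 1.0 (fully open).
- robot.read_grip_force(): force on a finger pad.
Only numpy, scipy, OpenCV 4.12 (cv2) and the standard library are available. Lean on these libraries where they do the work, as an engineer would, in place of code of your own. Each camera call takes 0.05 s, during which the arm holds its last target. There are 200 camera calls.

## Task

The long sample tube is to be weighed. Take the longest of the three capped tubes out of the rack and stand it upright, cap up, in the metal holder cup on the balance: lower it down to the bottom of the cup, do not drop it in. Leave the two shorter tubes standing in the rack.

Things in the scene. Friction and masses are not known exactly. Their poses are not given: they have to be found in the camera images.
- long_tube: The long capped sample tube: a straight rigid cylinder of frosted white plastic, 26 mm in diameter over its whole length, 160 mm long, flat foot, its top 24 mm a dark blue cap; about 60 g. It starts upright in a square well of a fixed clear plastic tube rack, its foot 8 mm above the bench; the rack's top is 66 mm above the bench and the well 30 mm wide, so the upper 102 mm stand free and the tube lifts straight out. Origin: centre of its foot; z points up the tube to the cap.
- middle_tube: A like tube, same diameter and cap, only 120 mm long, upright in another well of the same rack. Stays there. Origin: centre of its foot; z points to the cap.
- short_tube: A like tube, same diameter and cap, only 95 mm long, upright in a third well of the same rack. Stays there. Origin: centre of its foot; z points to the cap. The three tubes stand in one straight row, neighbours 80 mm apart between centres, in any order; the wells between them are empty. Vials 47 mm tall stand in front of and behind the rack, at least 70 mm from the row.
- cup_floor (a point): Centre of the inner floor of the round metal holder cup fixed on the steel pan of the white balance (200 x 190 mm, 58 mm high, fixed to the bench). The cup is open at the top, 60 mm across outside, 52 mm inside, with a flat floor; its rim is 70 mm above this point, which lies 71 mm above the bench. z points up; x points to the balance's rear, away from its display. Nothing else on the balance is higher than the pan.
Things that resemble listed ones, but are neither listed nor needed, are in the scene too. What is shaped like the long_tube but orange is not meant.

How it is judged:
By the outcome, as a careful person would: the job done as asked, in the order asked, and still so for the second after the job is handed in, with the robot touching nothing.
It also fails if it takes over 42 s, if anything falls off the work surface, if the arm or the gripper's body presses on something with over 40 N, if the wrist force passes 120 N, or if a joint passes its speed limit or range.

## Working session

There is one attempt and no reset: what is moved stays moved. The work goes in short steps, each a Python script; the robot and the scene stay as the last script left them, time stands still between calls to the robot, and variables do not carry over. Pictures are saved under pics/ and viewed, at most 10 in all, crops included, and the job is handed in when it is done.

```bash
mkdir -p pics
cat > h.py <<'E'
from cell import robot
import numpy as np, cv2
def world(im,u,v,d):
    K=im["mtx"]; p=np.array([(u-K[0,2])/K[0,0]*d, -(v-K[1,2])/K[1,1]*d, -d,1]); return (im["T"]@p)[:3]
def cloud(im):
    v,u=np.mgrid[:420,:560]; d=im["depth"].astype(float); K=im["mtx"]
    P=np.stack([(u-K[0,2])/K[0,0]*d,-(v-K[1,2])/K[1,1]*d,-d,np.ones_like(d)],-1)@im["T"].T
    P[d==0]=np.nan; return P[...,:3]
def save(im,n): cv2.imwrite("pics/"+n,im["pixels"][...,::-1])
E
python3 - <<'E'
from h import *
for n in("scene","top"):
    im=robot.get_image(n); save(im,n+"0.png"); C=cloud(im); print(n,im["T"][:3,3].round())
    for q in("long_tube","middle_tube","short_tube"):
        for r in robot.spot_in(q,im)[:5]:
            u,v,w,h=r["extent"]; ut,vt=int(u),int(v)
            print(q,round(r["score"],2),np.round(r["extent"]),C[vt,ut].round())
    for r in robot.spot_point("cup_floor",im)[:3]:
        u,v=map(int,r["xy"]); print("cup",round(r["score"],2),u,v,C[v,u].round())
print(robot.read_t(),robot.pinch_z,robot.read_tool_rot())
E
```

```text
scene [1211. -114.  579.]
long_tube 0.92 [323. 177.  17.  75.] [517.  90. 101.]
long_tube 0.7 [266. 164.  16.  79.] [453.  -6.  93.]
middle_tube 0.59 [405. 192.  23.  60.] [554. 241.  77.]
short_tube 0.76 [364. 195.  17.  49.] [537. 169.  64.]
cup 0.93 150 225 [ 616. -215.   97.]
top [401. -19. 965.]
long_tube 0.56 [229. 206.  18.  22.] [494.  87. 168.]
long_tube 0.44 [275. 238.  17.  18.] [436.  -5. 158.]
middle_tube 0.6 [157. 187.  25.  21.] [536. 242. 127.]
short_tube 0.69 [197. 199.  16.  16.] [517. 162. 104.]
short_tube 0.37 [375. 187. 103. 101.] [ 557. -214.   79.]
0.5 18.700000000000003 [ 1.96124250e-01  9.80579052e-01 -3.02521172e-05 -1.49004117e-05]
```

View pics/scene0.png

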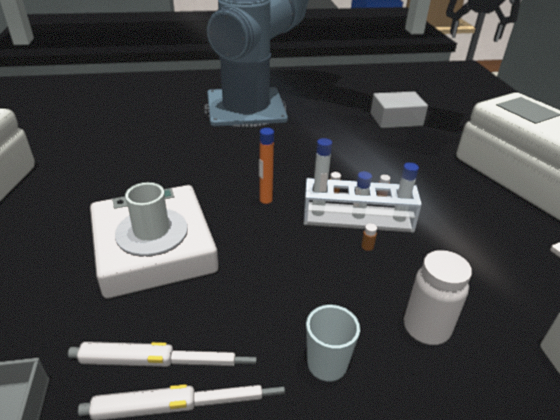

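View pics/top0.png

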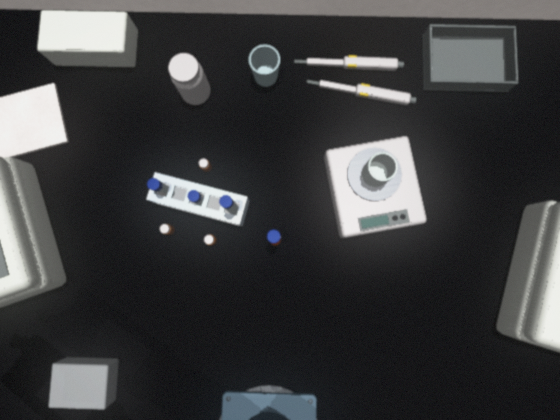

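The scene view shows three capped tubes in the rack at (323,165), (364,185) and (408,180), and an orange tube standing alone at (266,165). The cup on the balance is at (148,212) in the scene view and (381,168) in the top view. Candidates for the long tube are the white one at (323,165) and the orange one at (266,165). The white one fits, because it stands in the rack with its top at about 168 mm, and orange is excluded. I'll confirm it in a crop and measure precisely.

Run:
```python
from h import *
top=robot.get_image("top"); sc=robot.get_image("scene")
cv2.imwrite("pics/crop.png",cv2.resize(sc["pixels"][120:250,240:440,::-1],None,fx=4,fy=4,interpolation=cv2.INTER_CUBIC)[:,:800])
for n,im in(("top",top),("scene",sc)):
    C=cloud(im)
    def box(x0,x1,y0,y1,z0,z1):
        return C[(C[...,0]>x0)&(C[...,0]<x1)&(C[...,1]>y0)&(C[...,1]<y1)&(C[...,2]>z0)&(C[...,2]<z1)]
    for nm,a in(("long",(450,545,55,120,156,180)),("longbody",(450,545,55,120,80,156)),("mid",(500,575,210,275,116,140)),("short",(485,560,135,195,92,112)),("rim",(480,680,-290,-150,134,150)),("pan",(480,680,-290,-150,60,80))):
        P=box(*a)
        if len(P)>5:
            A=np.c_[2*P[:,:2],np.ones(len(P))]; c=np.linalg.lstsq(A,(P[:,:2]**2).sum(1),rcond=None)[0]
            print(n,nm,len(P),"mid",((P.max(0)+P.min(0))/2).round(1),"ext",np.ptp(P,axis=0).round(1),"zmed",np.median(P[:,2]).round(1),"circ",c[:2].round(1),np.sqrt(abs(c[2]+c[0]**2+c[1]**2)).round(1))
# caps by colour: back-project blob centroid at top height
K=top["mtx"]
hsv=cv2.cvtColor(top["pixels"],cv2.COLOR_RGB2HSV)
m=cv2.inRange(hsv,(112,120,60),(130,255,255)); 
nn,l,s,ce=cv2.connectedComponentsWithStats(m)
for i in range(1,nn):
    if s[i,4]>20: print(s[i],ce[i].round(1))
o=top["T"][:3,3]
for u,v,z in((381,168,141),):
    r=world(top,u,v,1)-o; print("ray",(o+r*(z-o[2])/r[2]).round(1))
```

```text
top long 151 mid [503.4  92.7 163.5] ext [25.  25.5 14.5] zmed 167.6 circ [503.2  92.1] 9.5
top longbody 68 mid [501.   89.7 117.8] ext [20.7 20.1 75.1] zmed 119.7 circ [503.8  92.7] 12.7
top mid 141 mid [540.6 247.3 123.9] ext [25.  25.4 15. ] zmed 127.5 circ [540.2 247. ] 9.6
top short 131 mid [521.7 170.  100.3] ext [25.1 25.3 16.2] zmed 102.4 circ [521.6 169.5] 9.5
top rim 212 mid [ 585.7 -217.5  139.2] ext [58.  58.9 10. ] zmed 140.3 circ [ 586.1 -217.4] 27.8
top pan 2101 mid [ 574.1 -220.    70. ] ext [188.  139.8  20. ] zmed 65.7 circ [ 565.6 -224.3] 56.2
scene long 157 mid [506.2  90.8 162.8] ext [28.2 24.1 13.5] zmed 166.9 circ [508.3  90.7] 10.1
scene longbody 488 mid [512.3  91.1 118. ] ext [18.6 25.9 75.8] zmed 120.1 circ [507.4  91.1] 11.5
scene mid 158 mid [545.4 246.7 122.8] ext [24.5 25.2 13.5] zmed 126.6 circ [545.1 246.1] 10.2
scene short 150 mid [525.9 168.5  98.4] ext [26.5 25.3 12.5] zmed 101.6 circ [526.5 168.4] 10.2
scene rim 413 mid [ 589.9 -219.   138.7] ext [60.5 59.   9.3] zmed 139.5 circ [ 590.1 -219. ] 27.8
scene pan 2102 mid [ 576.  -220.4   70. ] ext [191.3 139.2  19.9] zmed 66.4 circ [ 571.4 -225.3] 60.5
[146 178  14  12 123] [152.8 183.8]
[189 191  11  11  91] [193.6 195.8]
[220 196  12  12 107] [225.7 201.5]
[266 229  15  14 163] [273.  235.5]
ray [ 583.1 -214.5  141. ]
```

View pics/crop.png

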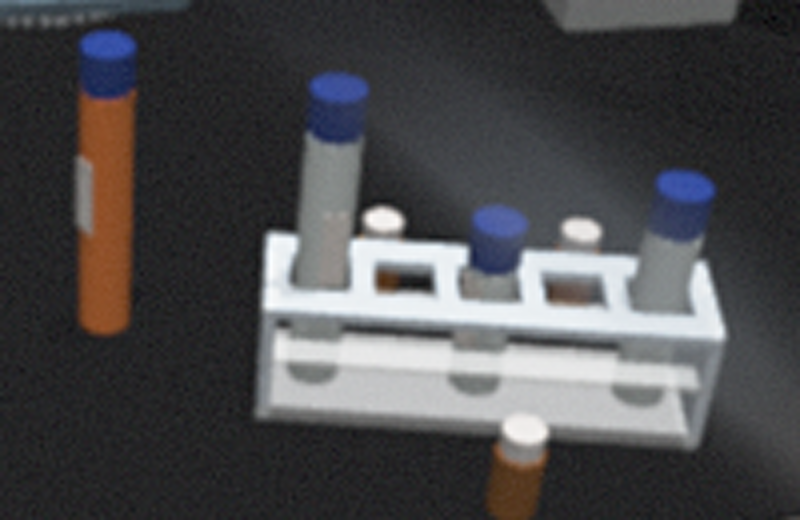

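The crop confirms it: the white long tube in the rack is at crop (330,180), clearly the tallest of the three, and the orange one is the decoy. Now grasp with the fingers closing across the row.

```bash
cat >> h.py <<'E'
def down(deg):
    p=np.radians((deg+90)/2); return [np.cos(p),np.sin(p),0,0]
E
python3 - <<'E'
from h import *
q0=np.array(robot.read_q()); best=None
for d in(-13.4,166.6):
    J=[robot.ik(p,down(d)) for p in([504.5,91.7,240],[504.5,91.7,107],[504.5,91.7,275],[587.5,-218,275],[587.5,-218,168])]
    print(d,[None if j is None else np.round(j,2) for j in J])
    if all(j is not None for j in J):
        c=abs(np.array(J[0])-q0).max()
        if best is None or c<best[0]: best=(c,d)
d=best[1]; print(d)
robot.move_pose([504.5,91.7,240],down(d))
print(robot.move_linear([504.5,91.7,107],v=100,guard=8), robot.read_tcp_pos())
robot.gripper_close(40); print(robot.read_opening()*85,robot.read_grip_force(),robot.read_ft_force(),robot.read_t())
save(robot.get_image("scene"),"grasp.png")
E
```

```text
-13.4 [array([-0.04,  0.19,  1.61, -0.  ,  1.35,  0.2 ]), array([-0.04,  0.31,  1.79, -0.  ,  1.04,  0.2 ]), array([-0.04,  0.16,  1.55, -0.  ,  1.43,  0.2 ]), array([-0.53,  0.38,  1.26, -0.  ,  1.5 , -0.3 ]), array([-0.53,  0.44,  1.43, -0.  ,  1.27, -0.3 ])]
166.6 [array([-0.04,  0.19,  1.61, -0.  ,  1.35, -2.95]), array([-0.04,  0.31,  1.79, -0.  ,  1.04, -2.95]), array([-0.04,  0.16,  1.55, -0.  ,  1.43, -2.95]), array([-0.53,  0.38,  1.26, -0.  ,  1.5 ,  2.84]), array([-0.53,  0.44,  1.43, -0.  ,  1.27,  2.84])]
-13.4
False [504.99801009  91.69293573 107.61342033]
24.702855873836818 39.35659110546112 [-0.67628773  0.11258141  0.68992787] 4.5167
```

View pics/grasp.png

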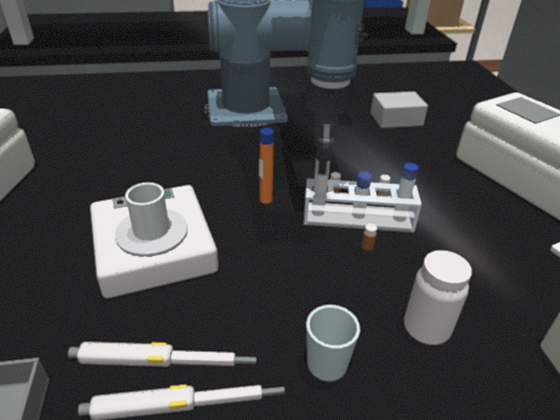

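The fingers hold the long tube at (323,165), with opening and force matching a 26 mm tube. Lift, carry over to the cup, and check before lowering.

Run:
```python
from h import *
x,y,_=robot.read_tcp_pos()
robot.move_linear([x,y,285],v=100); print(robot.read_opening()*85,robot.read_ft_force())
robot.move_linear([587.5,-218,285],v=150)
robot.sleep(.3); print(robot.read_opening()*85,robot.read_ft_force(),robot.read_tcp_pos(),robot.read_t())
im=robot.get_image("scene"); save(im,"over.png"); C=cloud(im)
for z0,z1 in((185,215),(215,245),(245,262)):
    P=C[(abs(C[...,0]-587)<40)&(abs(C[...,1]+218)<30)&(C[...,2]>z0)&(C[...,2]<z1)]
    print(z0,len(P),P.max(0).round(1),((P.max(0)+P.min(0))/2).round(1),P.min(0).round(1))
P=C[(abs(C[...,0]-587)<40)&(abs(C[...,1]+218)<30)&(C[...,2]>150)]; print("foot",P[:,2].min())
```

```text
24.927459125978906 [-0.23638483 -0.5610696  -0.84673494]
24.891430663003796 [-0.82101729 -0.6936657  -1.14262106] [ 587.50741558 -217.81250378  285.09664007] 9.0833
185 282 [ 603. -205.  215.] [ 595.5 -217.7  200.6] [ 588.1 -230.4  186.1]
215 325 [ 603.5 -204.8  244.9] [ 595.7 -217.5  230. ] [ 587.9 -230.2  215. ]
245 184 [ 603.9 -205.   262. ] [ 596.2 -217.6  253.5] [ 588.5 -230.1  245. ]
foot 186.12110829241658
```

View pics/over.png

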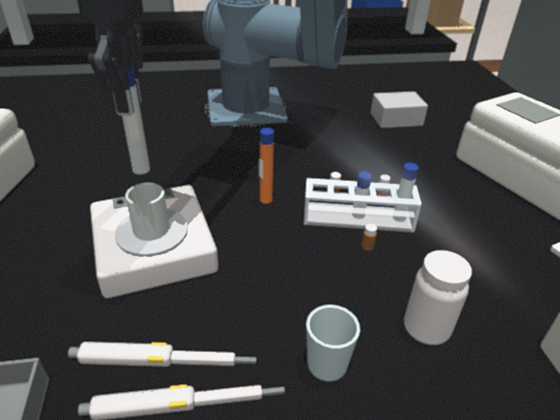

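The tube hangs upright above the cup at (140,130). In the same view its axis is (590,-217.6) against the cup's (590,-219), so it is centred. Lower it with a guard.

Run:
```python
from h import *
x,y,_=robot.read_tcp_pos(); y-=1
print(robot.move_linear([x,y,182],v=90,guard=8),robot.read_tcp_pos())
print(robot.move_linear([x,y,163],v=12,guard=4),robot.read_tcp_pos(),robot.read_ft_force(),robot.read_t())
save(robot.get_image("scene"),"low.png")
```

```text
False [ 587.94413439 -219.12558277  182.78343536]
True [ 587.51541612 -218.83808467  170.25976446] [0.31899437 1.16790489 4.10154798] 11.4083
```

View pics/low.png

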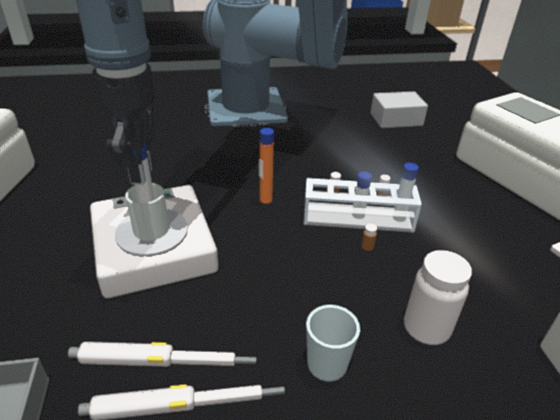

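Contact came at TCP z = 170.3, exactly where the cup floor was predicted, and the tube stands in the cup at (147,185). Release, retreat straight up, and check.

Run:
```python
from h import *
robot.open(); robot.sleep(.2)
x,y,_=robot.read_tcp_pos()
print(robot.move_linear([x,y,300],v=100,guard=10))
robot.move_linear([x-170,y+60,300],v=200); robot.sleep(.3)
for n in("scene","top"):
    im=robot.get_image(n); save(im,n+"_end.png"); C=cloud(im)
    for a,b in((145,175),(175,205),(205,240)):
        P=C[(abs(C[...,0]-587)<40)&(abs(C[...,1]+218)<40)&(C[...,2]>a)&(C[...,2]<b)]
        if len(P): print(n,a,len(P),((P.max(0)+P.min(0))/2).round(1),P.max(0).round(1))
print(robot.read_t(),robot.read_ft_force())
```

```text
False
scene 145 275 [ 596.3 -218.8  160. ] [ 603.9 -206.2  174.9]
scene 175 287 [ 595.5 -218.7  189.8] [ 602.9 -206.1  204.6]
scene 205 390 [ 590.8 -218.7  218.9] [ 603.5 -205.8  232.7]
top 145 62 [ 586.6 -215.1  159.9] [ 599.5 -204.7  174.4]
top 175 68 [ 584.3 -215.3  189.7] [ 594.7 -204.6  204.3]
top 205 218 [ 586.7 -216.8  219.7] [ 599.1 -204.1  234.1]
15.1833 [-0.22117589 -0.25449529  0.59621867]
```

View pics/scene_end.png

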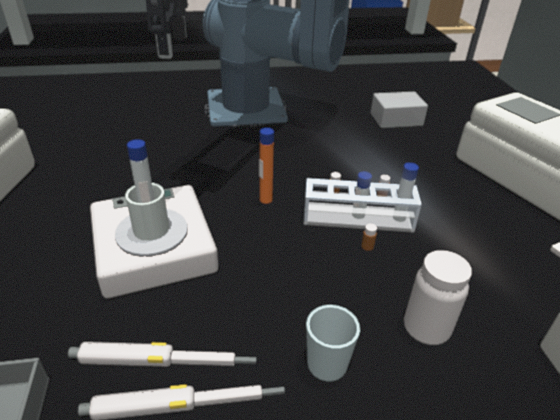

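The tube stands upright in the cup, cap up at (137,150). Its top is at about 232 mm, as expected, and its axis is vertical. The two shorter tubes are still in the rack at (364,185) and (408,180).

```bash
python3 -c "
from cell import robot
print(robot.job_done())"
```

```text
the job is handed in; nothing more can be done
None
```

The long tube now stands upright, cap up, on the floor of the balance cup, the two shorter tubes are still in the rack, and the job was handed in at about 15 s of the allowed 42 s.

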